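# Seat a telecentric lens in its V-mount and hold it down

## Task

Take the telecentric lens from the blue tray and lay it in the V-mount, with its front glass pointing away from the black camera pad and its silver collar brought up against the rear V saddle (the one by the pad). Finish while still holding it: keep the lens in your grip, pressed down into both sides of the V with a steady push of about 10 newtons, so that a colleague can fit the straps. Set it in without a bang, and leave the two straps, the camera and the screwdriver where they are.

Things in the scene. Friction and masses are not known exactly. Their poses are not given: they have to be found in the camera images.
- lens_center (a point): Black lens, 164 mm long, 0.22 to 0.35 kg, lying level. Point on its axis at the middle of the grip; +x along the axis to the front glass, z across it. Barrel 44 mm in diameter, x = -54 to +72 mm (bluish glass at +72, blue line at +60); silver collar 56 mm in diameter, -62 to -54; black tube 32 mm in diameter, -88 to -62; brass thread to -92. At the start in the tray, axis 52 mm over the table
- lens_collar (a point): Point on the lens axis in the plane of the collar's front face, 54 mm behind lens_center; axes as lens_center
- lens_front (a point): Centre of the lens's front glass, 72 mm ahead of lens_center; axes as lens_center
- lens_tray: Fixed blue tray, 210 x 110 mm, floor 6 mm thick, rim 12 mm; origin under its centre, x along its length, z up. Two ribs across it at x = -42 and +42 mm, 10 mm thick, 66 mm wide, each with a flat notch 46 mm wide, notch floor 30 mm and horns 44 mm over the table. The lens lies in the notches along x, front to +x; 74 mm free between the ribs for the fingers
- v_mount: Fixed aluminium V-mount; origin at table height under the middle between its V saddles, x to the front (where the lens looks), y left, z up. Base plate x = -140 to +65 mm, 90 mm wide, 15 mm thick; saddles x = -54 to -30 and +30 to +54, 68 mm wide, tops at 58 mm, each with a 90 degree V along x, apex at 34 mm. 60 mm free between them for the fingers. Black camera pad x = -138 to -98, top at 40 mm
- v_face_left: The left (+y) flanks of both V saddles, part of the V-mount, sloping down at 45 degrees to the middle; rigid polished steel, slippery (friction about 0.2). Frame as v_mount
- v_face_right: The right (-y) flanks of both V saddles, part of the V-mount, sloping down at 45 degrees to the middle; rigid polished steel, slippery (friction about 0.2). Frame as v_mount
- v_seat (a point): Where lens_center lies when the lens is fully seated and its collar touches the rear saddle: 65 mm above the table, over v_mount's origin; axes as v_mount
- v_stop (a point): Centre of the plane of the rear saddle's rear end face, which the collar's front face must touch: 54 mm behind v_seat; axes as v_mount
- strap_a: Loose aluminium clamp strap standing like a bridge, 22 x 68 mm, 36 mm high, origin under its middle. Not to be moved
- strap_b: A second strap like strap_a. Not to be moved
- camera_body: Loose small black camera with a silver lens thread, 51 x 29 mm, 29 mm high, origin under its middle. Not to be moved
- hex_driver: Loose screwdriver with a red handle, 150 mm long, about 30 mm high, lying on the table. Not to be moved
Mind the look-alikes: they are no part of the job. What is meant by the part that bears lens_center is not orange, and is the smaller of those in its own colour.

How it is judged (in metres and radians):
On the way, in this order (a step that is already met when the one before it is completed fails the run):
1. the lens is lifted clear of the tray in the fingers (height (world z) of lens_center above 0.085 m and contact force between lens and the fingers above 1 N), for 0.2 s.
2. the lens lies in the V, the right way round, on both flanks (x of lens_front in the frame of v_mount above 0.05 m and z of lens_center in the frame of v_mount below 0.0675 m and contact force between lens and v_face_left above 0.5 N and contact force between lens and v_face_right above 0.5 N), for 0.1 s.
At the end, for the whole second after the job is handed in: Lens at rest in the fingers, right way round, axis within 2 mm sideways, -3 to +2 mm in height and 0.03 rad of its seat, collar face 2.5 mm short of to 1.5 mm past the saddle end face, and 3.3 to 30 N on each V flank (its weight alone gives under 2.5 N each) (x of lens_front in the frame of v_mount above 0.05 m and x of lens_collar in the frame of v_stop between -0.0025 and 0.0015 m and y of lens_center in the frame of v_seat between -0.002 and 0.002 m and z of lens_center in the frame of v_seat between -0.003 and 0.002 m and angle between the x axis of lens_center and the x axis of v_mount, either way round below 0.03 rad and contact force between lens and v_face_left between 3.3 and 30 N and contact force between lens and v_face_right between 3.3 and 30 N and contact force between lens and the fingers above 1 N and linear speed of lens below 0.01 m/s); the arm keeps its last pose, push and grip.
It fails at once if the lens is banged or forced into the V-mount (over 60 N) (contact force between lens and v_mount above 60 N).
It fails at once if a strap is disturbed (distance of any of strap_a, strap_b from where it was at the start of the episode above 0.015 m).
It fails at once if the camera is disturbed (distance of camera_body from where it was at the start of the episode above 0.015 m).
It fails at once if the screwdriver is disturbed (distance of hex_driver from where it was at the start of the episode above 0.015 m).
It also fails if it takes over 45 s, if anything falls off the work surface, if the arm or the gripper's body presses on something with over 40 N, if the wrist force passes 120 N, or if a joint passes its speed limit or range.

## Robot

A 6-joint arm with a two-finger parallel gripper is mounted at the origin on the work surface. World frame = base frame: x ahead of the robot, y to its left, z up, the work surface at z = 0. Lengths are in mm, angles in rad, forces in N, time in s.
With the tool pointing down it reaches from about 325 to 900 mm from the base axis. Payload 3.5 kg.
Tool frame: the origin (TCP) lies midway between the tips of the shut fingers; the grasp point (between the pads) lies 19 mm behind it; z points along the fingers, y is the direction in which the jaws open and shut (so a half turn about z gives the same grasp; the last joint's range is limited). The gripper opens to 85 mm and grips with 20 to 120 N. Pads are 22 mm wide; open, the fingers measure 114 mm over their backs; the gripper's body (76 mm by 85 mm) begins 54 mm behind the grasp point. The pads swing forward as they close: fully open they stand 13 mm farther back than shut.
Start: joints at [-1.292, 0.276, -0.026, 1.268, 0, 1.467], TCP at [232.858, -579.999, 231.313] pointing down, gripper open.
Joint ranges: [-3.12, 3.12], [-0.85, 1.88], [-1.08, 1.24], [-1.95, 2.15], [-1.57, 1.53], [-3.14, 3.14]. Speed limits (rad/s): [2.57, 2.57, 3.14, 3.14, 3.14, 3.14].

## Interface

Orientations are given as a unit quaternion [w, x, y, z].
In Python, from rig import arm, get_image gives the robot as it stands.
- The arm moves only by the shell command python3 -m crank 'ROWS' [FORCE]. ROWS is JSON, one flat list of numbers, 7 for each row, row after row: the closure, from -1 (fully open) to 1 (shut), then the shift along the tool's x, y, z as a fraction of full scale, then the turn, a rotation vector about the tool's x, y, z as a fraction of full scale. In form: [jaw, dx, dy, dz, wx, wy, wz, jaw, dx, dy, dz, wx, wy, wz, ...]. A call has exactly 5 rows; each row shifts and turns the commanded pose from where the row before left it, along the tool's axes as they then stand; what a row does not reach is not made up. Full scale, the value 1, is 25 mm for a shift and pi rad for a turn. A row lasts 1/8 s, in which the tool goes at most 62.5 mm and 10.7 degrees, less where a joint would pass 70% of its speed; a pose out of reach is approached as far as the arm can. A call with a number of a shift or a turn outside -1 to 1 is refused whole. A call with a gripper value outside its range is refused whole. The fingers move at their own pace and stop on an object; FORCE is the grip in N (left out, the last holds). Time passes only in rows, so rows that do not move let the fingers close, or fill a call up. It gives the time, the measured TCP pose, the force and the opening at its end, in the units of the state.
- arm.observe(): the state, without advancing time (a new reading comes with each control period).
- get_image(name): name is "scene" or "top" or "wrist"; returns a dict with "img" (384x512x3 uint8, red, green, blue), "mtx" (3x3 intrinsics, pixels), "dist" ([k1, k2, p1, p2, k3] as OpenCV has them; the pictures are not rectified), "xyz" and "orientation" of the camera in the world. Camera axes: x right, y down, z forward; pixel columns grow to the right and rows downward; lengths in mm; the calibration is good to about 2 mm. A picture is of the moment at which its call begins. There is no depth.
- arm.hand_in(): hands the job in, once; it reports no verdict.
The state is a dict: "t": time; "joint_pos": joint angles; "joint_velocities": joint speeds; "joint_torque": joint torques, N m; "tcp_pos": TCP position; "tool_rot": TCP orientation; "wrist_force": force on the tool from outside, world axes, zero at the start; "torque": the same for the moment, N m; "opening": opening from 0.0 (shut) to 1.0 (fully open).
Only numpy, scipy, OpenCV 4.12 (cv2) and the standard library are available. Lean on these libraries where they do the work, as an engineer would, in place of code of your own. Each camera call takes 0.05 s, during which the arm holds its last target. There are 200 camera calls.

## Working session

There is one attempt and no reset: what is moved stays moved. The work goes in short steps, Python scripts to look and compute and a shell command to move; the robot and the scene stay as the last step left them, time stands still between calls to the robot, and variables do not carry over. Pictures are saved under pics/ and viewed, about 8 in all and at most 12, crops included, and the job is handed in when it is done.

```bash
ls; mkdir -p pics; python3 - <<'E'
from rig import arm,get_image
import cv2,numpy as np
for n in("top","scene"):
    d=get_image(n); cv2.imwrite(f"pics/{n}0.png",d["img"][:,:,::-1]); np.savez(f"{n}0.npz",**d); print(n,d["xyz"],d["orientation"],d["mtx"],d["dist"])
print(arm.observe())
E
```

```text
pics
top [443.21332031   1.15586185 973.75816514] [-0.0226055   0.71351889 -0.69933731  0.03615389] [[365.8660338    0.         251.73914007]
 [  0.         365.8660338  195.18244868]
 [  0.           0.           1.        ]] [-0.00424256  0.          0.          0.          0.        ]
scene [1349.2087207  -541.14197207  743.93732422] [-0.40847765  0.78436416  0.41142347 -0.22056652] [[486.23068459   0.         253.02594371]
 [  0.         486.23068459 183.95279407]
 [  0.           0.           1.        ]] [-0.09294713  0.          0.          0.          0.        ]
{'t': 0.1, 'joint_pos': array([-1.29242244e+00,  2.77045336e-01, -2.77774140e-02,  1.26803524e+00,
        2.73296245e-05,  1.46738552e+00]), 'joint_velocities': array([ 0.00070841, -0.00163977,  0.00330834, -0.0007909 ,  0.00065562,
        0.00069811]), 'joint_torque': array([ 5.36975876e-04, -4.46709108e+01,  2.96127731e+01,  8.48867116e-03,
       -2.30243131e-06,  6.47676472e-06]), 'tcp_pos': array([ 232.64952518, -579.29305694,  230.2628864 ]), 'tool_rot': array([-1.02808172e-03,  9.81834798e-01,  1.89734992e-01, -7.64510504e-05]), 'wrist_force': array([0.19353508, 0.56034271, 0.50383576]), 'torque': array([-0.04035994, -0.0264152 ,  0.00438127]), 'opening': 1.000033541010357}
```

View pics/top0.png

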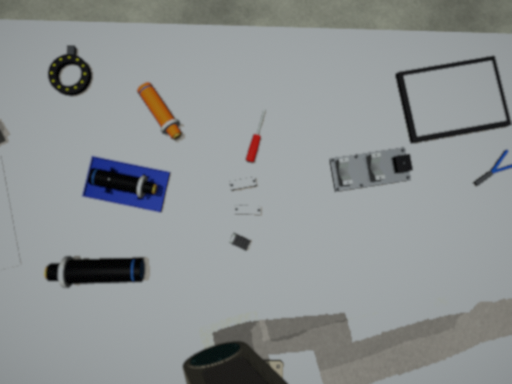

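View pics/scene0.png

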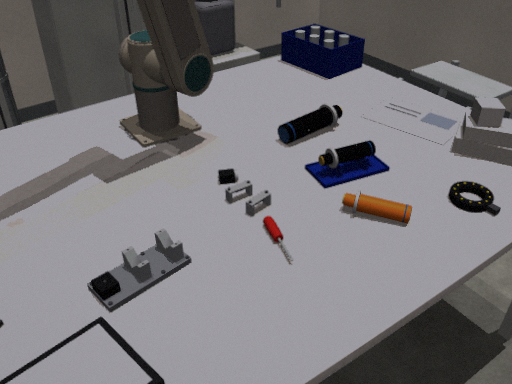

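The top view shows the blue tray at about (126,184). The black lens in it has its collar and thread at (148,187) and its front at (95,177). The V-mount is at (371,170) with its pad at (402,163). The straps are at (243,184) and (248,210), the camera at (240,241) and the driver at (257,140). The look-alikes are the orange lens and the big black one. Next I'll measure the poses.

```bash
cat > h.py <<'E'
import numpy as np,cv2
from scipy.spatial.transform import Rotation as R
from rig import arm,get_image
def rays(d,px):
    u=cv2.undistortPoints(np.float64(px).reshape(-1,1,2),d["mtx"],d["dist"])[:,0]
    q=d["orientation"]; r=R.from_quat([q[1],q[2],q[3],q[0]])
    return np.array(d["xyz"],float),r.apply(np.c_[u,np.ones(len(u))])
def onplane(d,px,z):
    c,v=rays(d,px); return c+v*((z-c[2])/v[:,2])[:,None]
def project(d,P):
    q=d["orientation"]; r=R.from_quat([q[1],q[2],q[3],q[0]]).inv()
    rv=r.as_rotvec(); t=-r.apply(np.array(d["xyz"],float))
    return cv2.projectPoints(np.float64(P).reshape(-1,3),rv,t,d["mtx"],d["dist"])[0][:,0]
def tool():
    s=arm.observe(); q=s["tool_rot"]; return s,R.from_quat([q[1],q[2],q[3],q[0]])
def snap(n,f):
    d=get_image(n); cv2.imwrite(f"pics/{f}.png",d["img"][:,:,::-1]); np.savez(f"{f}.npz",**d); return d
def rect(mask):
    c=max(cv2.findContours(mask.astype(np.uint8),0,2)[0],key=cv2.contourArea); return cv2.boxPoints(cv2.minAreaRect(c))
E
python3 - <<'E'
from h import *
d=dict(np.load("top0.npz")); im=d["img"].astype(int)
r,g,b=im[...,0],im[...,1],im[...,2]
m=np.zeros(r.shape,bool); m[150:215,75:180]=1
bl=m&(b>r+50)
box=rect(bl|(m&cv2.morphologyEx(bl.astype(np.uint8),3,np.ones((25,25))).astype(bool)))
P=onplane(d,box,10); print("tray",box.round(1),P.round(1),P.mean(0).round(1))
m[:]=0; m[140:200,320:420]=1
bg=np.median(im[140:200,320:328].reshape(-1,3),0); print(bg)
box=rect(cv2.morphologyEx((m&(r<bg[0]-25)).astype(np.uint8),cv2.MORPH_OPEN,np.ones((3,3))))
P=onplane(d,box,15); print("vm",box.round(1),P.round(1),P.mean(0).round(1))
for nm,x0,y0 in(("tray",70,145),("vm",320,140)):
    pass
c=np.hstack([cv2.resize(d["img"][145:220,75:180],None,fx=3.8,fy=3.8,interpolation=2),cv2.resize(d["img"][135:210,320:425],None,fx=3.8,fy=3.8,interpolation=2)])
cv2.imwrite("pics/crop.png",c[:,:,::-1])
E
```

```text
tray [[ 82.8 195.7]
 [ 91.2 155.5]
 [169.1 171.6]
 [160.8 211.9]] [[513.  426.2  10. ]
 [620.1 410.4  10. ]
 [581.6 203.3  10. ]
 [474.9 221.   10. ]] [547.4 315.2  10. ]
[161. 167. 168.]
vm [[327.9 158.1]
 [409.2 145.8]
 [414.4 179.9]
 [333.1 192.2]] [[ 626.7 -217.6   15. ]
 [ 665.3 -436.9   15. ]
 [ 573.2 -449.2   15. ]
 [ 535.6 -231.5   15. ]] [ 600.2 -333.8   15. ]
```

View pics/crop.png

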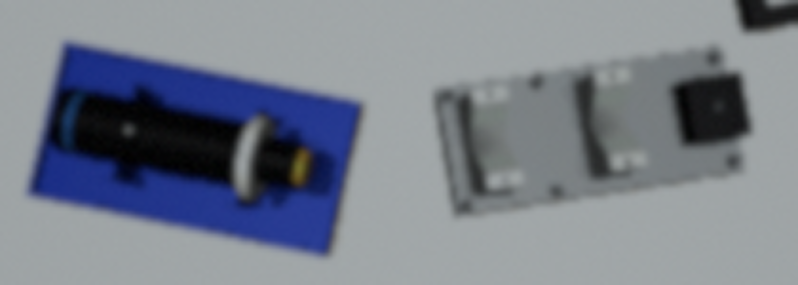

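```bash
python3 -m crank '[-1,1,0,0,0,0,-0.056,-1,1,0,0,0,0,-0.056,-1,1,0,0,0,0,-0.056,-1,1,0,0,0,0,-0.056,-1,1,0,0,0,0,-0.056]'
python3 -m crank '[-1,1,0,0,0,0,-0.04,-1,1,0,0,0,0,0,-1,1,0,0,0,0,0,-1,1,0,0,0,0,0,-1,1,0,0,0,0,0]'
```

```text
t: 0.72
tcp_pos: [323.3, -497.9, 230.5]
tool_rot: [-0.001, 0.806, 0.592, 0.0]
wrist_force: [1.6, 0.1, 0.0]
opening: 0.999
t: 1.35
tcp_pos: [348.9, -375.1, 231.4]
tool_rot: [0.0, 0.769, 0.639, 0.0]
wrist_force: [0.6, 0.3, -0.1]
opening: 1.002
```

```bash
python3 -m crank '[-1,0.58,1,0,0,0,0,-1,0.58,1,0,0,0,0,-1,0.58,1,0,0,0,0,-1,0.58,1,0,0,0,0,-1,0.58,1,0,0,0,0]'
python3 -m crank '[-1,0.58,1,0,0,0,0,-1,0.58,1,0,0,0,0,-1,0.58,1,0,0,0,0,-1,0,0,0,0,0,0,-1,0,0,0,0,0,0]'
python3 - <<'E'
from h import *
d=snap("wrist","w1"); print(d["xyz"],d["orientation"],d["mtx"][0],arm.observe()["tcp_pos"])
E
```

```text
t: 1.98
tcp_pos: [485.8, -327.0, 231.5]
tool_rot: [0.0, 0.769, 0.639, 0.0]
wrist_force: [0.9, 0.1, -0.1]
opening: 1.0
t: 2.6
tcp_pos: [565.9, -298.6, 231.2]
tool_rot: [-0.0, 0.769, 0.639, -0.0]
wrist_force: [-0.7, -0.7, -0.4]
opening: 1.001
[ 578.6370375  -231.41215212  372.96586366] [ 0.1357181   0.98650133 -0.09075927 -0.01258842] [298.69887531   0.         250.86215995] [ 565.74569849 -298.94453389  231.28403425]
```

View pics/w1.png

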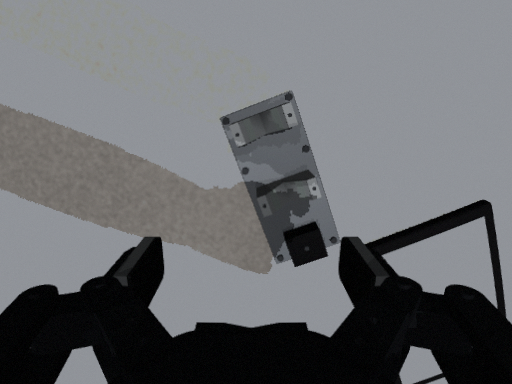

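The wrist view shows the mount clearly. Its base corners are near (221,118), (293,92), (340,238) and (277,264), and the pad is at (305,244). I'll enlarge the picture to get precise corners.

```bash
python3 - <<'E'
from h import *
d=dict(np.load("w1.npz")); c=d["img"][80:275,210:350]
c=cv2.resize(c,None,fx=4,fy=3,interpolation=2); c=cv2.convertScaleAbs(c,alpha=1.3)
for i in range(0,140,20): cv2.putText(c,str(210+i),(i*4,8),0,.35,(255,0,0)); cv2.line(c,(i*4,0),(i*4,585),(255,0,0),1)
for i in range(0,195,20): cv2.putText(c,str(80+i),(0,i*3+8),0,.35,(255,0,0)); cv2.line(c,(0,i*3),(560,i*3),(255,0,0),1)
cv2.imwrite("pics/w1c.png",c[:,:,::-1])
E
```

```text
(no output)
```

View pics/w1c.png

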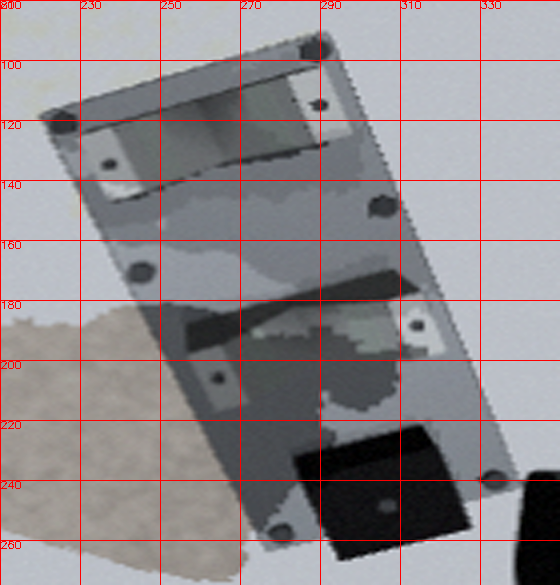

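The screws on the saddle tops are at about (237.2,134.7), (290,115), (264.5,206) and (314.2,188.3). The base corners are at (219.5,118.5), (292,91), (339.5,242) and (276,263).

```bash
python3 - <<'E'
from h import *
d=dict(np.load("w1.npz"))
P=onplane(d,[(237.2,134.7),(290,115),(264.5,206),(314.2,188.3)],58)
f=P[:2].mean(0);r=P[2:].mean(0);print(P.round(1),"org",(f+r)/2,"len",np.linalg.norm(f-r),np.degrees(np.arctan2(*(f-r)[1::-1])))
P=onplane(d,[(219.5,118.5),(292,91),(339.5,242),(276,263)],15)
f=P[:2].mean(0);r=P[2:].mean(0);L=f-r;print(P.round(1),np.linalg.norm(L),"org",f-L/np.linalg.norm(L)*65,np.degrees(np.arctan2(L[1],L[0])))
s,t=tool(); print("cam in tool",t.inv().apply(d["xyz"]-s["tcp_pos"]))
E
python3 -m crank '[-1,1,0,0,0,0,0,-1,1,0,0,0,0,0,-1,1,0,0,0,0,0,-1,1,0,0,0,0,0,-1,1,0,0,0,0,0]'
python3 -m crank '[-1,1,-0.2,0,0,0,0,-1,1,-0.2,0,0,0,0,-1,1,-0.2,0,0,0,0,-1,1,-0.2,0,0,0,0,-1,1,-0.2,0,0,0,0]'
python3 -m crank '[-1,1,-0.2,0,0,0,0,-1,1,-0.2,0,0,0,0,-1,1,-0.2,0,0,0,0,-1,1,-0.2,0,0,0,0,-1,1,-0.2,0,0,0,0]'
python3 -m crank '[-1,1,-0.3,0,0,0,0,-1,1,-0.3,0,0,0,0,-1,1,-0.3,0,0,0,0,-1,1,-0.3,0,0,0,0,-1,1,-0.3,0,0,0,0]'
```

```text
[[ 559.4 -256.7   58. ]
 [ 616.7 -246.8   58. ]
 [ 574.  -339.2   58. ]
 [ 631.1 -329.    58. ]] org [ 595.29187788 -292.90632654   58.        ] len 83.61204864146977 100.01438450299663
[[ 540.  -237.8   15. ]
 [ 628.3 -222.6   15. ]
 [ 662.3 -421.5   15. ]
 [ 574.9 -436.4   15. ]] 201.7129731278786 org [ 595.23466202 -294.24094345   15.        ] 99.83647752799163
cam in tool [  68.74559596    0.20421106 -141.68468981]
t: 3.28
tcp_pos: [589.2, -174.0, 231.5]
tool_rot: [-0.0, 0.769, 0.64, 0.0]
wrist_force: [-0.2, -0.3, -0.1]
opening: 0.999
t: 3.9
tcp_pos: [586.9, -46.6, 231.5]
tool_rot: [-0.0, 0.769, 0.64, 0.0]
wrist_force: [-0.2, 0.1, -0.2]
opening: 1.002
t: 4.53
tcp_pos: [584.9, 80.7, 231.5]
tool_rot: [-0.0, 0.769, 0.64, 0.0]
wrist_force: [-0.1, -0.8, 0.6]
opening: 1.001
t: 5.15
tcp_pos: [570.5, 210.3, 231.5]
tool_rot: [-0.0, 0.769, 0.64, 0.0]
wrist_force: [0.3, 0.4, -0.3]
opening: 1.001
```

```bash
python3 -m crank '[-1,0.96,-0.42,0,0,0,0,-1,0.96,-0.42,0,0,0,0,-1,0.96,-0.42,0,0,0,0,-1,0.96,-0.42,0,0,0,0,-1,0,0,0,0,0,0]'
python3 - <<'E'
from h import *
d=snap("wrist","w2"); print(arm.observe()["tcp_pos"])
E
```

```text
t: 5.78
tcp_pos: [546.4, 312.6, 231.4]
tool_rot: [-0.0, 0.768, 0.641, 0.0]
wrist_force: [-0.3, -0.5, 0.1]
opening: 1.004
[546.82665468 311.50740602 231.39481451]
```

View pics/w2.png

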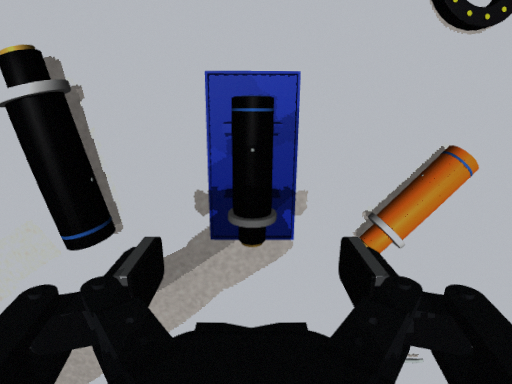

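The wrist view shows the lens almost exactly along the image column at about 252. Its blue line is near row 110 and its silver collar spans rows 210 to 225, columns 228 to 277. The lens is aligned with the tool yaw.

```bash
python3 - <<'E'
from h import *
d=dict(np.load("w2.npz")); im=d["img"].astype(int); s,t=tool()
r,g,b=im[...,0],im[...,1],im[...,2]
k=lambda m,x0,x1,y0,y1:[(np.array(np.nonzero(m[y0:y1,x0:x1]))[::-1].T+[x0,y0])][0]
tip=t.apply([0,0,0])
def show(n,px,z):
    P=onplane(d,px,z); print(n,np.round(px,1).tolist(),P.round(1).tolist(),"rel tool",t.inv().apply(P-s["tcp_pos"]).round(1).tolist())
bl=k((b>r+30),236,270,103,116); print(len(bl)); show("blue(x=60,z74)",[np.median(bl,0)],74)
si=k((r>90)&(abs(r-b)<30),224,282,200,240); print(si.min(0),si.max(0))
for c in (240,252,265): q=si[si[:,0]==c]; print(c,q[:,1].min(),q[:,1].max())
blk=lambda row:[x for x in range(215,290) if b[row,x]<45]
for row in (125,150,170,190,200):
    x=blk(row); print(row,x[0],x[-1]); show("",[((x[0]+x[-1])/2,row)],60)
q=si[si[:,0]==252]; show("collar front/rear top edge z80",[(252.5,q[:,1].min()-.5),(252.5,q[:,1].max()+.5)],80)
show("dot",[(252.5,150)],74)
E
```

```text
130
blue(x=60,z74) [[253.0, 109.0]] [[560.6, 377.4, 74.0]] rel tool [[67.4, 1.7, 157.4]]
[250 222] [256 226]Traceback (most recent call last):
  File "<stdin>", line 10, in <module>
    return umr_minimum(a, axis, None, out, keepdims, initial, where)
ValueError: zero-size array to reduction operation minimum which has no identity
```

```bash
python3 - <<'E'
from h import *
d=dict(np.load("w2.npz")); im=d["img"].astype(int); s,t=tool()
def show(n,px,z):
    P=onplane(d,px,z); print(n,np.round(px,1).tolist(),P.round(1).tolist(),"rel tool",t.inv().apply(P-s["tcp_pos"]).round(1).tolist())
print(im[88:116,252].sum(1).tolist()); print(im[200:232,252].sum(1).tolist())
b=im[...,2]
for row in (120,150,200):
    x=[x for x in range(220,285) if b[row,x]<60]; show(f"{row} {x[0]} {x[-1]}",[((x[0]+x[-1])/2,row)],60)
E
```

```text
[225, 229, 232, 227, 229, 225, 199, 186, 83, 65, 75, 75, 79, 68, 77, 79, 68, 71, 65, 65, 226, 286, 271, 169, 66, 77, 68, 73]
[9, 19, 5, 8, 11, 6, 4, 5, 10, 9, 0, 11, 4, 4, 9, 10, 9, 14, 63, 120, 175, 248, 273, 273, 269, 268, 262, 180, 29, 8, 19, 3]
120 232 272 [[252.0, 120.0]] [[557.7, 366.7, 60.0]] rel tool [[56.3, 0.8, 171.4]]
150 232 272 [[252.0, 150.0]] [[552.2, 336.3, 60.0]] rel tool [[25.4, 0.8, 171.4]]
200 220 284 [[252.0, 200.0]] [[542.4, 282.1, 60.0]] rel tool [[-29.7, 1.0, 171.4]]
```

```bash
python3 - <<'E'
from h import *
d=dict(np.load("w2.npz")); s,t=tool(); T=s["tcp_pos"]
for cx in (4,6,8):
    P=[T+t.apply([cx+x,0.8,T[2]-z]) for x,z in((72,74),(60,74),(-54,80),(-62,80),(-54,74))]
    print(cx,project(d,P).round(1).tolist(),T+t.apply([cx,.8,0]))
E
```

```text
4 [[252.1, 99.8], [252.1, 112.6], [251.9, 224.1], [251.9, 231.1], [251.9, 222.0]] [548.33534884 315.29737164 231.39324049]
6 [[252.1, 97.7], [252.1, 110.5], [251.9, 222.3], [251.9, 229.4], [251.9, 220.3]] [548.69626278 317.26453726 231.39248896]
8 [[252.1, 95.6], [252.1, 108.3], [251.9, 220.6], [251.9, 227.6], [251.9, 218.5]] [549.05717671 319.23170288 231.39173742]
```

```bash
python3 -m crank '[-1,0.3,0.036,1,0,0,0,-1,0,0,1,0,0,0,-1,0,0,1,0,0,0,-1,0,0,1,0,0,0,-1,0,0,1,0,0,0]'
python3 -m crank '[-1,0,0,0.9,0,0,0,-1,0,0,0.8,0,0,0,-1,0,0,0.7,0,0,0,-1,0,0,0.64,0,0,0,-1,0,0,0,0,0,0]'
python3 -m crank '[1,0,0,0,0,0,0,1,0,0,0,0,0,0,1,0,0,0,0,0,0,1,0,0,0,0,0,0,1,0,0,0,0,0,0]' 60
```

```text
t: 6.45
tcp_pos: [550.2, 316.8, 105.7]
tool_rot: [0.0, 0.769, 0.639, -0.0]
wrist_force: [-0.4, 0.2, -0.2]
opening: 0.999
t: 7.08
tcp_pos: [549.1, 316.9, 28.8]
tool_rot: [-0.0, 0.769, 0.639, -0.001]
wrist_force: [-0.1, -0.2, 0.7]
opening: 0.997
t: 7.7
tcp_pos: [551.0, 318.1, 31.5]
tool_rot: [0.0, 0.769, 0.639, 0.001]
wrist_force: [-1.2, -0.7, 5.9]
opening: 0.495
```

```bash
python3 -m crank '[1,0,0,-0.4,0,0,0,1,0,0,-0.8,0,0,0,1,0,0,-1,0,0,0,1,0,0,-1,0,0,0,1,0,0,-0.6,0,0,0]'
python3 -m crank '[1,-0.5,0,-0.5,0,0,0,1,-1,0,0,0,0,0,1,-1,0,0,0,0,0,1,-1,0,0,0,0,0,1,-1,0,0,0,0,0]'
```

```text
t: 8.32
tcp_pos: [550.5, 317.5, 126.2]
tool_rot: [0.0, 0.769, 0.639, 0.0]
wrist_force: [0.2, -0.3, -3.4]
opening: 0.496
t: 8.95
tcp_pos: [528.6, 204.5, 137.0]
tool_rot: [-0.0, 0.769, 0.639, -0.001]
wrist_force: [-0.6, -0.0, -3.7]
opening: 0.499
```

```bash
python3 -m crank '[1,-1,0,0,0,0,-0.057,1,-1,0,0,0,0,-0.057,1,-1,0,0,0,0,0,1,-1,0,0,0,0,0,1,-1,0,0,0,0,0]'
python3 -m crank '[1,-1,0,0,0,0,0,1,-1,0,0,0,0,0,1,-1,0,0,0,0,0,1,-1,0,0,0,0,0,1,-1,0,0,0,0,0]'
python3 -m crank '[1,-1,0,0,0,0,0,1,-1,0,0,0,0,0,1,-1,0,0,0,0,0,1,-1,0,0,0,0,0,1,-1,0,0,0,0,0]'
```

```text
t: 9.57
tcp_pos: [537.0, 81.4, 137.2]
tool_rot: [-0.0, 0.643, 0.766, -0.0]
wrist_force: [0.5, -0.0, -2.9]
opening: 0.495
t: 10.2
tcp_pos: [558.5, -41.5, 137.2]
tool_rot: [-0.001, 0.643, 0.766, -0.0]
wrist_force: [0.4, 0.5, -3.8]
opening: 0.5
t: 10.82
tcp_pos: [580.2, -164.3, 137.2]
tool_rot: [-0.001, 0.643, 0.766, -0.0]
wrist_force: [1.5, -0.8, -4.1]
opening: 0.499
```

```bash
python3 -m crank '[1,-1,-0.06,0,0,0,0,1,-1,-0.06,0,0,0,0,1,-1,-0.06,0,0,0,0,1,-1,-0.06,0,0,0,0,1,-1,-0.05,0,0,0,0]'
python3 -m crank '[1,-0.5,0,0,0,0,0,1,0,0,0,0,0,0,1,0,0,0,0,0,0,1,0,0,0,0,0,0,1,0,0,0,0,0,0]'
python3 - <<'E'
from h import *
s,t=tool();print(s["tcp_pos"],s["tool_rot"])
d=snap("wrist","w3")
E
```

```text
t: 11.45
tcp_pos: [596.3, -288.6, 137.8]
tool_rot: [0.0, 0.643, 0.766, 0.0]
wrist_force: [0.2, 1.0, -3.1]
opening: 0.495
t: 12.08
tcp_pos: [598.2, -298.6, 137.9]
tool_rot: [-0.0, 0.642, 0.766, 0.0]
wrist_force: [0.3, -0.9, -2.4]
opening: 0.501
[ 598.21865271 -298.57738591  137.88480293] [-9.10813912e-05  6.42494551e-01  7.66290248e-01  2.14909747e-05]
```

View pics/w3.png

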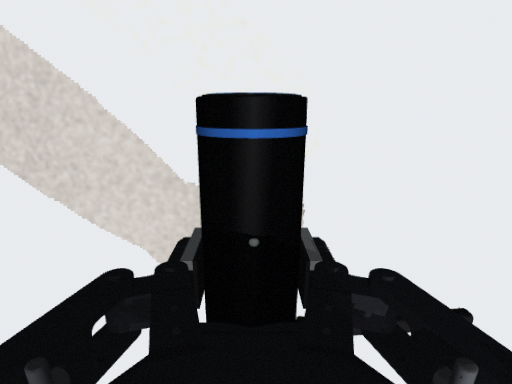

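The wrist view shows the lens level in the grip. Its blue line is at row 131, columns 196 to 307, and its front edge is at row 95. The barrel hides the mount. I'll work out the lens offset in the tool frame.

```bash
python3 - <<'E'
from h import *
d=dict(np.load("w3.npz")); s,t=tool(); T=s["tcp_pos"]; im=d["img"].astype(int)
m=(im[...,2]>im[...,0]+60); m[:110]=0;m[150:]=0
ys,xs=np.nonzero(m); print("line rows at centre",ys[abs(xs-252)<5].min(),ys[abs(xs-252)<5].max(),"cols",xs.min(),xs.max())
for a in(19,21,23):
  for cx in(-2,0,2):
    P=[T+t.apply([cx+60,0,-a-22]),T+t.apply([cx+72,0,-a-22])]; print(a,cx,project(d,P).round(1).tolist())
E=None
vx=np.array([-.172,.985,0]);vy=np.array([-.985,-.172,0]);D=T-[595.3,-293,0]; print("TCP in mount",D@vx,D@vy,T[2])
E
```

```text
line rows at centre 129 138 cols 197 306
19 -2 [[250.4, 139.0], [250.4, 102.0]]
19 0 [[250.4, 133.0], [250.4, 95.7]]
19 2 [[250.4, 126.9], [250.4, 89.3]]
21 -2 [[250.4, 139.6], [250.4, 101.9]]
21 0 [[250.4, 133.5], [250.4, 95.4]]
21 2 [[250.4, 127.3], [250.4, 88.9]]
23 -2 [[250.4, 140.3], [250.4, 101.8]]
23 0 [[250.4, 134.0], [250.4, 95.2]]
23 2 [[250.4, 127.7], [250.4, 88.5]]
TCP in mount -6.094191336336691 -1.9349674128570766 137.90561496724044
```

```bash
python3 -m crank '[1,0,-0.077,1,0,0,0,1,0,0,0.9,0,0,0,1,0,0,0.7,0,0,0,1,0,0,0.6,0,0,0,1,0,0,0.2,0,0,0]'
python3 -m crank '[1,0,0,0,0,0,0,1,0,0,0.05,0,0,0,1,0,0,0.05,0,0,0,1,0,0,0.05,0,0,0,1,0,0,0,0,0,0]'
```

```text
t: 12.75
tcp_pos: [595.8, -299.3, 51.6]
tool_rot: [-0.001, 0.643, 0.766, -0.0]
wrist_force: [-0.6, 0.2, -3.4]
opening: 0.497
t: 13.38
tcp_pos: [596.3, -299.6, 49.1]
tool_rot: [-0.0, 0.643, 0.766, -0.0]
wrist_force: [0.9, -0.6, -4.0]
opening: 0.503
```

```bash
python3 -m crank '[1,0,0,0.04,0,0,0,1,0,0,0.04,0,0,0,1,0,0,0.04,0,0,0,1,0,0,0,0,0,0,1,0,0,0,0,0,0]'
```

```text
t: 14.0
tcp_pos: [596.4, -299.7, 46.1]
tool_rot: [0.0, 0.643, 0.766, -0.0]
wrist_force: [-0.6, 0.4, -3.7]
opening: 0.495
```

```bash
python3 -m crank '[1,0,0,0.02,0,0,0,1,0,0,0.02,0,0,0,1,0,0,0.02,0,0,0,1,0,0,0,0,0,0,1,0,0,0,0,0,0]'
```

```text
t: 14.62
tcp_pos: [596.2, -299.7, 44.7]
tool_rot: [-0.0, 0.643, 0.766, -0.0]
wrist_force: [-2.0, 0.8, -1.3]
opening: 0.499
```

```bash
python3 -m crank '[1,0,-0.01,0.02,0,0,0,1,0,-0.01,0.01,0,0,0,1,0,0,0,0,0,0,1,0,0,0,0,0,0,1,0,0,0,0,0,0]'
```

```text
t: 15.25
tcp_pos: [596.1, -299.8, 44.5]
tool_rot: [0.0, 0.643, 0.766, 0.0]
wrist_force: [-2.5, 1.9, 5.5]
opening: 0.499
```

```bash
python3 -m crank '[1,0.04,0,0,0,0,0,1,0.04,0,0,0,0,0,1,0.04,0,0,0,0,0,1,0.04,0,0,0,0,0,1,0,0,0,0,0,0]'
```

```text
t: 15.88
tcp_pos: [595.6, -297.4, 44.5]
tool_rot: [0.001, 0.643, 0.766, -0.001]
wrist_force: [-3.6, -4.3, 5.3]
opening: 0.492
```

```bash
python3 -m crank '[1,0.04,0,0,0,0,0,1,0.04,0,0,0,0,0,1,0,0,0,0,0,0,1,0,0,0,0,0,0,1,0,0,0,0,0,0]'
python3 - <<'E'
from h import *
d=snap("scene","s1");w=snap("wrist","w4");s,t=tool();print(s["tcp_pos"],s["tool_rot"],s["wrist_force"],s["torque"])
u,v=project(d,[[596,-293,60]])[0];print(u,v)
x0,y0=int(u)-65,int(v)-50
c=cv2.resize(d["img"][y0:y0+100,x0:x0+130],None,fx=6,fy=6,interpolation=2);cv2.imwrite("pics/s1c.png",c[:,:,::-1]);print(x0,y0)
E
```

```text
t: 16.5
tcp_pos: [595.3, -295.5, 44.5]
tool_rot: [0.001, 0.643, 0.766, -0.001]
wrist_force: [-3.0, -3.9, 5.0]
opening: 0.495
[ 595.27693062 -295.43863583   44.53830802] [ 0.00134483  0.64302127  0.76584658 -0.0009268 ] [-3.53566898 -4.54898072  4.41437789] [-0.68158105  0.67696194  0.15951714]
151.61201191339632 246.07312299265658
86 196
```

View pics/s1c.png

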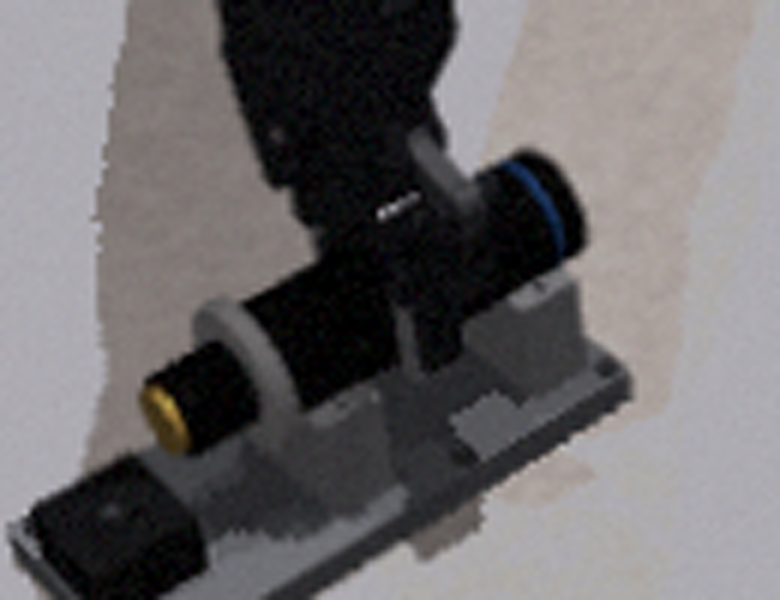

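The scene crop shows the lens lying in the V the right way round, with its collar close behind the rear saddle. It's still sliding freely, so I'll creep forward and balance the flanks.

```bash
python3 -m crank '[1,0.02,-0.01,0,0,0,0,1,0.02,-0.01,0,0,0,0,1,0.02,0,0,0,0,0,1,0,0,0,0,0,0,1,0,0,0,0,0,0]'
```

```text
t: 17.23
tcp_pos: [594.9, -293.3, 44.5]
tool_rot: [0.001, 0.643, 0.766, -0.0]
wrist_force: [-2.1, -3.8, 5.2]
opening: 0.494
```

```bash
python3 -m crank '[1,0.02,-0.01,0,0,0,0,1,0.02,0,0,0,0,0,1,0,0,0,0,0,0,1,0,0,0,0,0,0,1,0,0,0,0,0,0]'
```

```text
t: 17.85
tcp_pos: [594.9, -293.0, 44.6]
tool_rot: [0.002, 0.643, 0.766, -0.0]
wrist_force: [-0.6, -5.6, 4.8]
opening: 0.498
```

```bash
python3 -m crank '[1,0.02,0,0,0,0,0,1,0.02,0,0,0,0,0,1,0,0,0,0,0,0,1,0,0,0,0,0,0,1,0,0,0,0,0,0]'
python3 - <<'E'
from h import *
for i in range(1):
  w=snap("wrist","w5");s,t=tool();print(s["tcp_pos"],s["tool_rot"],s["wrist_force"],s["torque"])
T=s["tcp_pos"]; im=w["img"].astype(int)
m=(im[...,2]>im[...,0]+40); m[:105]=0;m[155:]=0
ys,xs=np.nonzero(m); c=abs(xs-252)<5; print("line rows",ys[c].min(),ys[c].max())
E
```

```text
t: 18.48
tcp_pos: [594.9, -293.0, 44.5]
tool_rot: [0.003, 0.643, 0.766, -0.001]
wrist_force: [-0.7, -8.1, 3.0]
opening: 0.496
[ 594.91865626 -293.0677051    44.54432527] [ 0.00264557  0.64307941  0.76579421 -0.00105161] [-0.65613209 -7.75108187  2.58850741] [-1.47293338  0.18540218  0.12943233]
line rows 129 138
```

The collar stopped at the saddle: axial force rose to about 8 N with no more motion, and there was no slip in the grip. I'll ease the axial push and press down to about 10 N.

```bash
python3 -m crank '[1,-0.025,0,0,0,0,0,1,0,0,0.015,0,0,0,1,0,0,0.015,0,0,0,1,0,0,0,0,0,0,1,0,0,0,0,0,0]'
```

```text
t: 19.15
tcp_pos: [594.9, -293.1, 44.5]
tool_rot: [0.002, 0.643, 0.766, -0.001]
wrist_force: [-3.0, -6.1, 6.8]
opening: 0.495
```

```bash
python3 -m crank '[1,-0.01,-0.02,0.015,0,0,0,1,0,0,0.01,0,0,0,1,0,0,0,0,0,0,1,0,0,0,0,0,0,1,0,0,0,0,0,0]'
python3 - <<'E'
from h import *
w=snap("wrist","w6");d=snap("scene","s2");s,t=tool();print(s["tcp_pos"],t.as_matrix().round(4).tolist(),s["wrist_force"],s["torque"])
u,v=project(d,[[596,-293,60]])[0]
x0,y0=int(u)-65,int(v)-50
c=cv2.resize(d["img"][y0:y0+100,x0:x0+130],None,fx=6,fy=6,interpolation=2);cv2.imwrite("pics/s2c.png",c[:,:,::-1])
E
```

```text
t: 19.77
tcp_pos: [594.9, -293.1, 44.5]
tool_rot: [0.002, 0.643, 0.766, -0.0]
wrist_force: [-2.9, -4.4, 9.3]
opening: 0.495
[ 594.93537024 -293.04341231   44.49865436] [[-0.1733, 0.9849, 0.0036], [0.9849, 0.1733, -0.0033], [-0.0039, 0.003, -1.0]] [-2.35228373 -4.81266712  8.79903398] [-0.77254041  0.47742677  0.09081154]
```

View pics/s2c.png

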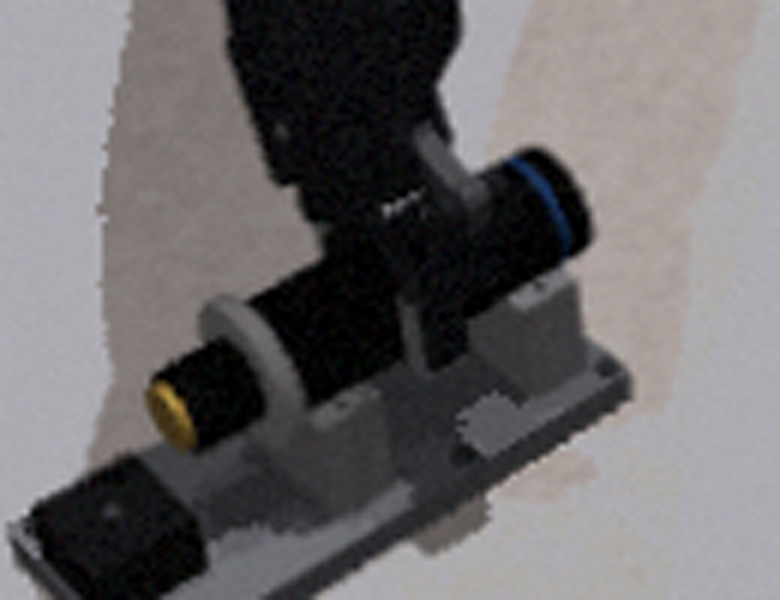

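The crop shows the collar flush against the rear saddle, the barrel down in both Vs and the fingers still gripping. One more idle call will check that it's steady, then I'll hand in.

```bash
python3 -m crank '[1,0,0,0,0,0,0,1,0,0,0,0,0,0,1,0,0,0,0,0,0,1,0,0,0,0,0,0,1,0,0,0,0,0,0]' && python3 -c "
from rig import arm
print(arm.hand_in()); s=arm.observe(); print(s['t'],s['tcp_pos'],s['wrist_force'],s['opening'])"
```

```text
t: 20.5
tcp_pos: [594.9, -293.1, 44.5]
tool_rot: [0.002, 0.643, 0.766, -0.0]
wrist_force: [-1.8, -4.8, 10.2]
opening: 0.496
the job is handed in; nothing more can be done
None
the job is handed in; nothing more can be done
```

I lifted the lens out of the blue tray and carried it to the V-mount with its front glass pointing away from the camera pad. I lowered it gently onto both flanks, slid it forward until the collar stopped against the rear saddle, and handed in while still gripping and pressing. The job took about 20.5 s, and the hand-in gives no verdict.

**Last checks, all good:**
- **Push:** the wrist force was steady at about 10 N upward. I estimate roughly 11 N on the right flank and 7 N on the left. These come from the wrist force, since the flank forces can't be read directly.
- **Position:** the tool was within 0.5 mm of the measured seat. That measurement is only good to about 2 mm, so I located the collar mainly by feel: axial force rose while motion stopped.
- **Level and grip:** tool tilt was under 0.005 rad. The blue line stayed on the same image rows as before lowering, so the lens had not slipped in the fingers.
- **Scene:** the picture showed the collar against the saddle and the barrel down in both Vs.

**What was not perfect or not checked:**
- An axial force of about 4 to 5 N against the collar and a sideways imbalance of about 2 to 3 N remained. By my estimates, neither puts a limit at risk.
- I did not photograph the straps, camera and screwdriver again. The tool and lens passed well above them.

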